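Seat the rocking cover on the breeder box

TASK

One of the four white covers on top of the clear breeder box is not seated and rocks when you press near its edge. Press the covers with the fingertips to find it, then press that cover down until it is fully home, level and flush, and finish while holding it down: the program ends with the fingertips still pushing on that cover. Nothing is to be picked up or lifted, and the orange tub, yellow ring and spatula stay where they are.

Things in the scene. Friction and masses are not known exactly. Their poses are not given: they have to be found in the camera images.
- breeder: clear acrylic breeder box, 222 x 222 mm, fixed; deck 80 mm above the shelf. Origin: centre of underside; z up; x, y along its sides. On the deck: four identical hatches, 2 x 2, each a blue frame 100 x 100 x 16 mm (rim 8 mm wide) with a white 80 x 80 mm cover. Three covers are rigid, flush with the frame's top, 96 mm above the shelf; the fourth is loose, at an unknown place
- spot_a (a point): middle of the place at +x, +y of the box (54 mm from the box's middle along each axis), at the height of a seated cover's top, 96 mm above the shelf; axes as the box
- spot_b (a point): the same for the place at +x, -y of the box
- spot_c (a point): the same for the place at -x, +y of the box
- spot_d (a point): the same for the place at -x, -y of the box
- drop (a joint): how far the loose cover's middle is pressed down, m: 0 at the start (middle stands 5 mm proud), 0.005 fully home, negative if lifted. A push of about 9 N or more in its middle drives it home: flush, level and rigid; friction keeps it there
- rock (a joint): tilt of the loose cover, rad, like a see-saw about the line through its middle along the box's y: positive when its edge towards the box's +x is low and its -x edge high; 0 level; up to about 0.14 either way until seated. 1 to 2 N near the high edge tips it until that edge is flush; an edge that is already down feels rigid
- tub: closed orange pellet tub, 68 mm wide, 85 mm high, standing loose beside the box's +y side; origin at the centre of its underside
- ring: yellow plastic feeding ring, 84 mm outside, 10 mm high, lying loose beside the box's -y side; origin at the centre of its underside
- spatula: short spatula, 180 mm long, lying loose beyond the box's +x side; origin on its underside

How it is judged:
By the outcome, as a careful person would: the job done as asked, in the order asked, and still so for the second after the job is handed in, while the arm keeps its last pose, push and grip.
It also fails if it takes over 45 s, if anything falls off the work surface, if the arm or the gripper's body presses on something with over 40 N, if the wrist force passes 120 N, or if a joint passes its speed limit or range.

ROBOT

A 6-joint arm with a two-finger parallel gripper is mounted at the origin on the work surface. World frame = base frame: x ahead of the robot, y to its left, z up, the work surface at z = 0. Lengths are in m, angles in rad, forces in N, time in s.
With the tool pointing down it reaches from about 0.35 to 0.975 m from the base axis. Payload 4.9 kg.
Tool frame: the origin (TCP) lies at the very end of the fingers, on their centre line; the grasp point (between the pads) lies ctrl.grip_point_offset behind it (ctrl.grip_point_offset is the distance from the TCP to the grasp point, in m); z points along the fingers, y is the direction in which the jaws open and shut (so a half turn about z gives the same grasp; the last joint's range is limited). The gripper opens to 85 mm and grips with 20 to 120 N. Pads are 22 mm wide; open, the fingers measure 114 mm over their backs; the gripper's body (76 mm by 85 mm) begins 54 mm behind the grasp point. The pads swing forward as they close: fully open they stand 13 mm farther back than shut.
Start: joints at [1.208, 0.053, 1.613, -0, 1.476, -0.119], TCP at [0.151, 0.607, 0.231] pointing down, gripper open.
Joint ranges: [-3.01, 3.01], [-1.01, 2.22], [0.06, 2.58], [-1.02, 4.17], [0.09, 2.62], [-3.14, 3.14]. Speed limits (rad/s): [2.57, 2.57, 3.14, 3.14, 3.14, 3.14].

INTERFACE

Orientations are given as a rotation vector (axis times angle).
In Python, from station import ctrl gives the robot as it stands. The module is installed in compiled form; this text tells all that it offers.
- The arm moves only by the shell command python3 -m creep 'ROWS' [FORCE]. ROWS is JSON, a list of rows, each a list of 5 numbers: the closure in counts, from 0 (fully open) to 255 (shut), then the shift along the tool's x, y, z in mm, then the turn about the tool's z in rad. A call has 1 to 12 rows; each row is the pose to reach, as a shift and turn from the pose commanded when the call began, along the tool's axes at that moment; what a row does not reach only later rows make up. A row lasts 1/12 s, in which the tool goes at most 41.7 mm and 7.16 degrees, less where a joint would pass 70% of its speed; a pose out of reach is approached as far as the arm can. A call with a gripper value outside its range is refused whole. The fingers move at their own pace and stop on an object; FORCE is the grip in N (left out, the last holds). Time passes only in rows, so rows that repeat a pose let the fingers close. It gives the time, the measured TCP pose, the force and the opening at its end, in the units of the state.
- ctrl.get_obs(): the state, without advancing time (a new reading comes with each control period).
- ctrl.get_image(name): name is "scene" or "top" or "wrist"; returns the picture (420x560x3 uint8, red, green, blue); there is no depth.
- ctrl.calibration(name): a dict with "fx", "fy", "cx", "cy" (pixels), "k1" (the pictures are not rectified: a ray, as slopes to the right and down, at radius r is drawn at 1 + k1 r^2 times it, then the intrinsics apply), "R" (3x3) and "t" (3): a world point X has camera coordinates R X + t. Camera axes: x right, y down, z forward; pixel columns grow to the right and rows downward; lengths in m; the calibration is good to about 2 mm. A picture is of the moment at which its call begins: read the wrist's pose just before it. calibration takes no time and is no camera call; for the wrist camera it gives the pose at the moment of the call.
- ctrl.finish_job(): hands the job in, once; it reports no verdict.
Trained networks look in the newest picture that a camera, given by its name, has taken for a name from the list of things; names that differ only in an ending like _2 or _b are one class to them, and where a whole thing is asked for, a point or a joint stands for the part that bears it (a point fixed in the world has none). Each returns a list of dicts, best first, with "conf" (0 to 1); they miss things now and then, are a little off and sometimes report something else, mostly with a low value. They report only what shows in the picture. A call takes as long as a camera call.
- ctrl.boxes_of(camera, label): "rect" ([left, top, width, height] in pixels, round what is visible of it).
- ctrl.outline_of(camera, label): "mask" (420x560 bool, what is visible of it) and "rect" ([left, top, width, height] in pixels, round what is visible of it).
The state is a dict: "t": time; "q": joint angles; "dq": joint speeds; "effort": joint torques, N m; "tool_pos": TCP position; "tool_rot": TCP orientation; "contact_force": force on the tool from outside, world axes, zero at the start; "wrist_torque": the same for the moment, N m; "opening": finger opening in m.
Only numpy, scipy, OpenCV 4.12 (cv2) and the standard library are available. Lean on these libraries where they do the work, as an engineer would, in place of code of your own. Each camera call takes 0.05 s, during which the arm holds its last target. There are 200 camera calls.

## Working session

There is one attempt and no reset: what is moved stays moved. The work goes in short steps, Python scripts to look and compute and a shell command to move; the robot and the scene stay as the last step left them, time stands still between calls to the robot, and variables do not carry over. Pictures are saved under pics/ and viewed, about 8 in all and at most 12, crops included, and the job is handed in when it is done.

```bash
mkdir -p pics
cat > h.py <<'E'
import numpy as np,cv2
from station import ctrl
from scipy.spatial.transform import Rotation as Ro
def K(c): return np.array([[c['fx'],0,c['cx']],[0,c['fy'],c['cy']],[0,0,1.]]),np.array([c['k1'],0,0,0.])
def ray(c,uv,z):
    k,d=K(c); p=cv2.undistortPoints(np.array([[uv]],float),k,d)[0,0]
    R=np.array(c['R']);t=np.array(c['t']); o=-R.T@t; v=R.T@np.array([p[0],p[1],1]); return o+v*(z-o[2])/v[2]
def proj(c,X):
    k,d=K(c); return cv2.projectPoints(np.array(X,float).reshape(-1,1,3),cv2.Rodrigues(np.array(c['R']))[0],np.array(c['t'],float),k,d)[0][:,0]
E
python3 - <<'E'
from h import *
o=ctrl.get_obs();print({k:np.round(v,3) for k,v in o.items()},ctrl.grip_point_offset)
print(Ro.from_rotvec(o['tool_rot']).as_matrix().round(3))
for n in('top','scene'):
    im=ctrl.get_image(n);cv2.imwrite(f'pics/{n}1.png',im[:,:,::-1])
    for l in('breeder','drop','tub','ring','spatula'):
        print(n,l,[(np.round(b['rect']),round(b['conf'],2)) for b in ctrl.boxes_of(n,l)[:4]])
E
```

```text
{'t': np.float64(0.0), 'q': array([ 1.208,  0.053,  1.614,  0.   ,  1.476, -0.119]), 'dq': array([ 0.   ,  0.001,  0.001, -0.001, -0.   , -0.   ]), 'effort': array([ 2.0000e-03, -3.9367e+01, -3.7018e+01, -0.0000e+00,  7.0000e-03,
       -0.0000e+00]), 'tool_pos': array([0.151, 0.606, 0.23 ]), 'tool_rot': array([-3.820e-01, -3.118e+00,  3.000e-03]), 'contact_force': array([-0.055, -0.377, -0.595]), 'wrist_torque': array([ 0.012, -0.002,  0.005]), 'opening': np.float64(0.085)} 0.0187
[[-0.97   0.241 -0.001]
 [ 0.241  0.97  -0.002]
 [ 0.    -0.002 -1.   ]]
top breeder [(array([193., 184., 131., 140.]), 0.79)]
top drop [(array([258., 192.,  50.,  50.]), 0.59), (array([204., 156.,  89.,  34.]), 0.41)]
top tub [(array([138., 251.,  42.,  37.]), 0.64)]
top ring [(array([326., 190.,  41.,  40.]), 0.79)]
top spatula [(array([206., 157.,  84.,  32.]), 0.84)]
scene breeder [(array([246., 192., 140.,  98.]), 0.82)]
scene drop [(array([258., 185.,  50.,  43.]), 0.59), (array([246., 177., 141., 112.]), 0.45)]
scene tub [(array([378., 234.,  40.,  47.]), 0.98)]
scene ring [(array([214., 199.,  37.,  28.]), 0.69)]
scene spatula [(array([242., 256.,  73.,  67.]), 0.98)]
```

View pics/top1.png

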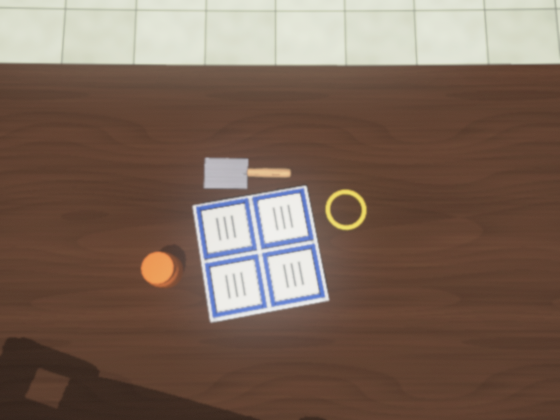

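View pics/scene1.png

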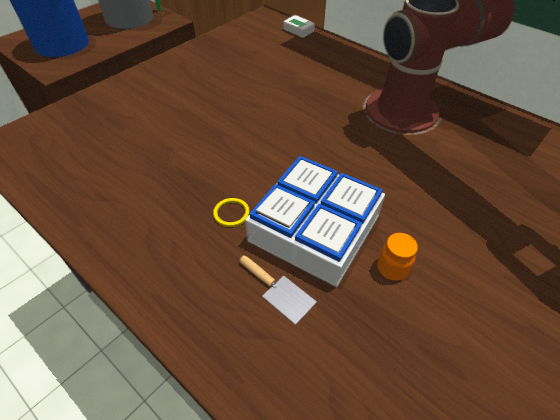

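Top view: the box spans about (193..327, 186..321), and its far side faces the spatula (+x). The covers are near (227,228), (283,217), (235,286) and (293,274). In the scene view, the cover at (283,208) seems to stand proud. That is spot_b, and the network agrees. Next I fit the box pose from the blue frames.

Run:
```python
from h import *
o=ctrl.get_obs();c=ctrl.calibration('top')
im=cv2.imread('pics/top1.png');h=cv2.cvtColor(im,cv2.COLOR_BGR2HSV)
m=cv2.inRange(h,(105,120,60),(130,255,255));m[:180]=0;m[330:]=0;m[:,:185]=0;m[:,335:]=0
ys,xs=np.nonzero(m)
P=np.array([ray(c,(x,y),.096)[:2] for x,y in zip(xs,ys)])
r=cv2.minAreaRect((P*1000).astype(np.float32));print(r,len(P))
corners=[(193.5,205),(307,187),(327,299.5),(211,321)]
print('deck',[ray(c,p,.08)[:2].round(3) for p in corners])
ctr=np.array(r[0])/1000;a=np.deg2rad(r[2]);a=(a+np.pi/4)%(np.pi/2)-np.pi/4
R=Ro.from_rotvec(o['tool_rot']).as_matrix();p=o['tool_pos']
ux=np.array([np.cos(a),np.sin(a)]);uy=np.array([-ux[1],ux[0]])
print('yaw',a,'ctr',ctr,'tool yaw y axis',np.arctan2(R[1,1],R[0,1]))
for n,s in dict(a=(1,1),b=(1,-1),c=(-1,1),d=(-1,-1)).items():
    w=np.r_[ctr+.054*(s[0]*ux+s[1]*uy),.096]
    for e in(-30,0,30):
        v=w.copy();v[:2]+=e/1000*ux;print(n,e,v.round(3),'tool mm',(R.T@(v-p)*1000).round(1),proj(c,v)[0].round())
cs=ctrl.calibration('scene');s=cv2.imread('pics/scene1.png')
cv2.imwrite('pics/crop1.png',cv2.resize(s[145:300,230:400],None,fx=4,fy=4,interpolation=cv2.INTER_CUBIC)[:600])
```

```text
((528.5296020507812, 86.87976837158203), (202.43331909179688, 202.20831298828125), 10.202152252197266) 1268
deck [array([0.618, 0.213]), array([ 0.653, -0.005]), array([ 0.44 , -0.039]), array([0.402, 0.174])]
yaw 0.1780611475905972 ctr [0.5285296  0.08687977] tool yaw y axis 1.3269798373888408
a -30 [0.543 0.144 0.096] tool mm [-491.7 -354.   135.3] [228. 243.]
a 0 [0.572 0.15  0.096] tool mm [-519.1 -341.7  135.3] [225. 227.]
a 30 [0.602 0.155 0.096] tool mm [-546.5 -329.4  135.3] [223. 212.]
b -30 [0.562 0.038 0.096] tool mm [-535.9 -452.5  135.3] [285. 233.]
b 0 [0.591 0.043 0.096] tool mm [-563.3 -440.2  135.3] [282. 217.]
b 30 [0.621 0.049 0.096] tool mm [-590.7 -427.9  135.3] [279. 202.]
c -30 [0.436 0.125 0.096] tool mm [-393.2 -398.2  135.3] [238. 301.]
c 0 [0.466 0.13  0.096] tool mm [-420.6 -385.9  135.3] [235. 285.]
c 30 [0.495 0.136 0.096] tool mm [-447.9 -373.6  135.3] [232. 269.]
d -30 [0.455 0.019 0.096] tool mm [-437.4 -496.7  135.3] [296. 291.]
d 0 [0.485 0.024 0.096] tool mm [-464.8 -484.4  135.3] [293. 274.]
d 30 [0.514 0.029 0.096] tool mm [-492.2 -472.2  135.3] [290. 258.]
```

View pics/crop1.png

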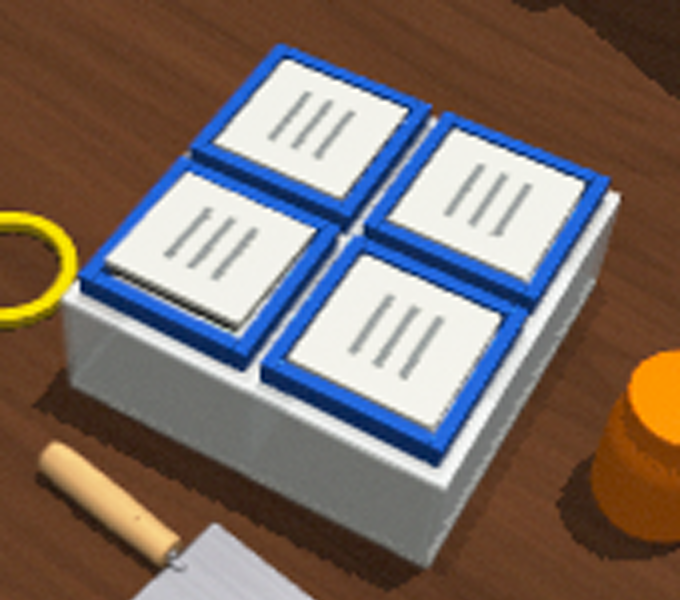

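The crop shows that the cover at crop (190,250), spot_b, stands proud with its +x edge high, while the other three look flush. I'll confirm this by pressing, so I'm closing the fingers and travelling there.

```bash
python3 -m creep '[[255,-32,-23,0,0],[255,-64,-46,0,0],[255,-96,-70,0,0],[255,-128,-93,0,0],[255,-160,-116,0,0],[255,-192,-139,0,0],[255,-224,-162,0,0],[255,-256,-186,0,0],[255,-288,-209,0,0],[255,-320,-232,0,0],[255,-352,-255,0,0],[255,-384,-278,0,0]]' 40
python3 -m creep '[[255,-30,-22,10,0],[255,-60,-43,20,0],[255,-90,-65,40,0],[255,-120,-87,60,0],[255,-150,-108,80,0],[255,-180,-130,95,0],[255,-207,-150,105,0],[255,-207,-150,105,0],[255,-207,-150,105,0]]'
python3 - <<'E'
from h import *
o=ctrl.get_obs();p=o['tool_pos'];R=Ro.from_rotvec(o['tool_rot']).as_matrix();print(R.round(3))
for e in(-30,0,30):
    v=np.array([.591,.043,.096]);v[:2]+=e/1000*np.array([.984,.177]);print(e,(R.T@(v-p)*1000).round(1))
E
```

```text
t: 1.6
tool_pos: [0.4574, 0.2423, 0.2317]
tool_rot: [0.382, 3.117, 0.001]
contact_force: [0.7, 1.5, 0.2]
opening: -0.0002
t: 2.35
tool_pos: [0.6212, 0.047, 0.125]
tool_rot: [-0.386, -3.115, -0.0]
contact_force: [-0.9, 0.7, -0.4]
opening: 0.0001
[[-0.97   0.244 -0.002]
 [ 0.244  0.97   0.   ]
 [ 0.002 -0.    -1.   ]]
-30 [ 55.6 -23.6  29.2]
0 [ 28.2 -11.3  29.1]
30 [ 0.9  1.1 29. ]
```

Now directly above the +x side of b. Descending in small steps.

```bash
python3 -m creep '[[255,0,0,10,0],[255,0,0,16,0],[255,0,0,18,0],[255,0,0,18,0],[255,0,0,18,0]]'
python3 -m creep '[[255,0,0,1,0],[255,0,0,2,0],[255,0,0,3,0],[255,0,0,3,0],[255,0,0,3,0]]'
python3 -m creep '[[255,0,0,1,0],[255,0,0,2,0],[255,0,0,3,0],[255,0,0,3,0],[255,0,0,3,0]]'
```

```text
t: 2.77
tool_pos: [0.6206, 0.0493, 0.1083]
tool_rot: [-0.38, -3.118, -0.0]
contact_force: [0.6, -0.4, 0.4]
opening: 0.0
t: 3.18
tool_pos: [0.6211, 0.0485, 0.1053]
tool_rot: [-0.382, -3.118, 0.0]
contact_force: [0.5, 0.2, 0.2]
opening: 0.0001
t: 3.6
tool_pos: [0.6212, 0.0485, 0.1024]
tool_rot: [0.382, 3.118, -0.0]
contact_force: [0.7, 0.1, 0.5]
opening: 0.0002
```

```bash
python3 -m creep '[[255,0,0,1,0],[255,0,0,2,0],[255,0,0,2,0],[255,0,0,2,0]]'
```

```text
t: 3.93
tool_pos: [0.6213, 0.0485, 0.1005]
tool_rot: [0.382, 3.118, 0.0]
contact_force: [0.7, -0.5, 1.8]
opening: 0.0001
```

```bash
python3 -m creep '[[255,0,0,1,0],[255,0,0,2,0],[255,0,0,2,0],[255,0,0,2,0]]'
python3 -m creep '[[255,0,0,1,0],[255,0,0,1,0],[255,0,0,1,0]]'
python3 - <<'E'
from h import *
im=ctrl.get_image('scene');cv2.imwrite('pics/s2.png',cv2.resize(im[145:300,230:400,::-1],None,fx=3.8,fy=3.8,interpolation=cv2.INTER_CUBIC))
E
```

```text
t: 4.27
tool_pos: [0.6213, 0.0485, 0.0984]
tool_rot: [0.382, 3.118, 0.0]
contact_force: [1.3, -0.7, 1.8]
opening: -0.0001
t: 4.52
tool_pos: [0.6214, 0.0485, 0.0978]
tool_rot: [0.382, 3.118, 0.0]
contact_force: [0.6, 0.7, 3.0]
opening: 0.0002
```

View pics/s2.png

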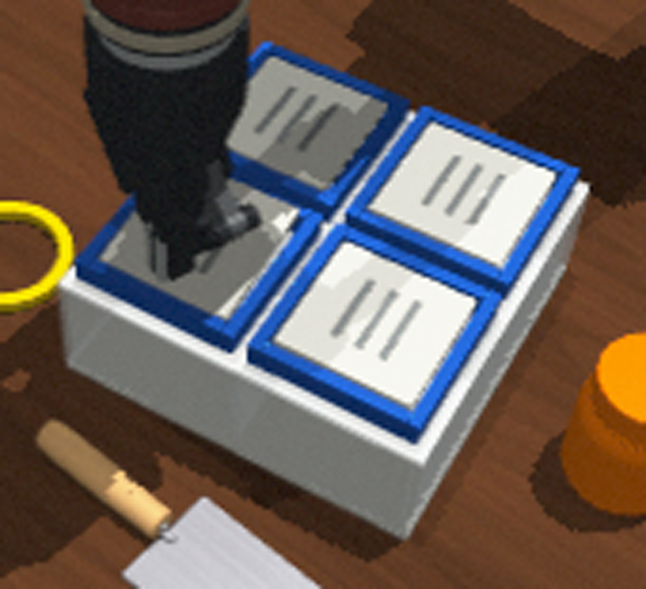

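The +x edge gave way by about 5 mm at only about 2 N, then turned firmer as it went flush. The picture shows the gap at its front edge gone, so the rocking cover is b. Next I lift, go to its middle and push.

```bash
python3 -m creep '[[255,0,0,-10,0],[255,0,0,-15,0],[255,14,-6,-15,0],[255,27,-12,-15,0],[255,27,-12,-15,0],[255,27,-12,-10,0],[255,27,-12,-7,0],[255,27,-12,-6,0],[255,27,-12,-5,0],[255,27,-12,-4,0],[255,27,-12,-4,0]]'
python3 -m creep '[[255,0,0,1,0],[255,0,0,2,0],[255,0,0,2,0],[255,0,0,2,0]]'
python3 -m creep '[[255,0,0,1,0],[255,0,0,2,0],[255,0,0,2,0],[255,0,0,2,0]]'
```

```text
t: 5.48
tool_pos: [0.5923, 0.0434, 0.102]
tool_rot: [-0.382, -3.118, 0.0]
contact_force: [-2.3, -0.1, 3.4]
opening: 0.0
t: 5.82
tool_pos: [0.5922, 0.0433, 0.1003]
tool_rot: [-0.382, -3.118, 0.0]
contact_force: [-3.6, -0.7, 6.2]
opening: -0.0003
t: 6.15
tool_pos: [0.592, 0.0434, 0.0982]
tool_rot: [-0.382, -3.117, 0.001]
contact_force: [-4.1, -0.1, 5.8]
opening: -0.0001
```

```bash
python3 -m creep '[[255,0,0,1,0],[255,0,0,2,0],[255,0,0,2,0],[255,0,0,2,0]]'
python3 -m creep '[[255,0,0,1,0],[255,0,0,2,0],[255,0,0,2,0],[255,0,0,2,0]]'
```

```text
t: 6.48
tool_pos: [0.5918, 0.0433, 0.0962]
tool_rot: [-0.382, -3.117, 0.001]
contact_force: [-5.3, -0.9, 6.5]
opening: 0.0005
t: 6.82
tool_pos: [0.5918, 0.0433, 0.0956]
tool_rot: [-0.381, -3.116, 0.001]
contact_force: [-9.7, -0.9, 13.2]
opening: 0.0002
```

```bash
python3 -m creep '[[255,0,0,1,0],[255,0,0,2,0],[255,0,0,2,0],[255,0,0,2,0]]'
python3 -m creep '[[255,0,0,-8,0],[255,0,0,-20,0],[255,0,0,-40,0],[255,30,0,-80,0],[255,70,0,-120,0],[255,110,0,-120,0],[255,150,0,-120,0],[255,150,0,-120,0],[255,150,0,-120,0]]'
python3 - <<'E'
from h import *
im=ctrl.get_image('scene');cv2.imwrite('pics/s3.png',cv2.resize(im[145:300,230:400,::-1],None,fx=3.8,fy=3.8,interpolation=cv2.INTER_CUBIC))
E
```

```text
t: 7.15
tool_pos: [0.5919, 0.0433, 0.0954]
tool_rot: [-0.381, -3.116, 0.001]
contact_force: [-14.0, -0.9, 21.7]
opening: 0.0001
t: 7.9
tool_pos: [0.4447, 0.0805, 0.2123]
tool_rot: [0.379, 3.116, 0.001]
contact_force: [0.5, 0.1, -1.3]
opening: -0.0001
```

View pics/s3.png

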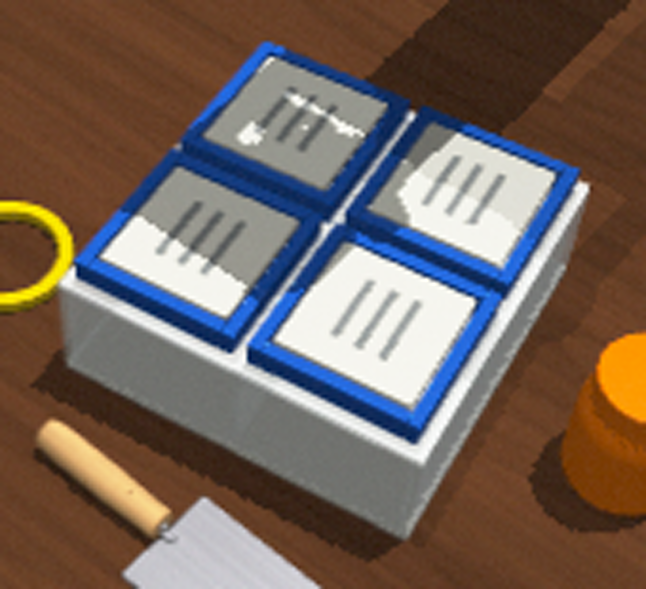

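b now looks flush with its frame, the same as its neighbours, with no gap at (150,280). To check it is level, I'll probe its -x edge, which would be the high one if it were merely tipped.

```bash
python3 -m creep '[[255,-40,-4,0,0],[255,-80,-8,20,0],[255,-123,-12,50,0],[255,-123,-12,85,0],[255,-123,-12,100,0],[255,-123,-12,105,0],[255,-123,-12,108,0],[255,-123,-12,110,0],[255,-123,-12,112,0],[255,-123,-12,113,0],[255,-123,-12,114,0],[255,-123,-12,114,0]]'
python3 -m creep '[[255,0,0,1,0],[255,0,0,2,0],[255,0,0,2,0]]'
```

```text
t: 8.95
tool_pos: [0.5633, 0.0383, 0.0984]
tool_rot: [0.381, 3.116, 0.0]
contact_force: [-0.2, 0.5, -0.0]
opening: -0.0002
t: 9.2
tool_pos: [0.5631, 0.0383, 0.0957]
tool_rot: [0.382, 3.117, 0.0]
contact_force: [0.8, 0.2, 1.0]
opening: 0.0001
```

```bash
python3 -m creep '[[255,0,0,1,0],[255,0,0,2,0],[255,0,0,2,0]]'
```

```text
t: 9.45
tool_pos: [0.5632, 0.0383, 0.0955]
tool_rot: [-0.382, -3.118, 0.0]
contact_force: [-4.2, 0.6, 10.7]
opening: 0.0
```

The -x edge is rigid at 0.0956 m, the same height as the middle, so the cover is seated and level. Back to the middle for the final push.

```bash
python3 -m creep '[[255,0,0,-8,0],[255,0,0,-14,0],[255,-14,6,-14,0],[255,-27,12,-14,0],[255,-27,12,-14,0],[255,-27,12,-8,0],[255,-27,12,-4,0],[255,-27,12,-2,0],[255,-27,12,-1,0],[255,-27,12,0,0],[255,-27,12,1,0],[255,-27,12,1,0]]'
python3 -m creep '[[255,0,0,1,0],[255,0,0,2,0],[255,0,0,2,0],[255,0,0,2,0]]'
```

```text
t: 10.45
tool_pos: [0.5913, 0.0434, 0.0955]
tool_rot: [-0.381, -3.116, 0.001]
contact_force: [-9.9, 1.5, 18.5]
opening: 0.0002
t: 10.78
tool_pos: [0.5914, 0.0433, 0.0953]
tool_rot: [-0.381, -3.116, 0.001]
contact_force: [-14.4, 0.5, 25.9]
opening: 0.0002
```

Run:
```python
from h import *
im=ctrl.get_image('scene')
for l in('tub','ring','spatula'): print(l,[(np.round(b['rect']),round(b['conf'],2)) for b in ctrl.boxes_of('scene',l)[:1]])
o=ctrl.get_obs();print(o['t'],o['tool_pos'],o['contact_force'])
ctrl.finish_job()
```

```text
tub [(array([379., 233.,  38.,  49.]), 0.65)]
ring [(array([214., 198.,  36.,  29.]), 0.76)]
spatula [(array([240., 256.,  76.,  66.]), 0.93)]
10.9833 [0.59133725 0.04335596 0.09528914] [-15.21736859   1.32031314  26.94170164]
the job is handed in; nothing more can be done
```

The loose cover was at spot_b (+x, -y). It is now pressed home, and I handed the job in at 11 s with the fingertips still pushing down on its middle at about 27 N.

- **Finding it:** The scene picture showed the spot_b cover standing proud with its +x edge high. Pressing that edge tipped it down about 5 mm at roughly 2 N, so it was the one that rocks. I did not press the other three covers; they looked flush in the picture.
- **Seating it:** I pushed the middle down from about 101 mm to 95.5 mm, where the force rose sharply to 22 N.
- **Last checks:** The -x edge was rigid at 95.5 mm, level with the middle, and the picture showed the cover flush with its frame. In the scene camera, the tub, ring and spatula were unmoved to within 1–3 pixels.
- **Not ideal:** The readings are about 0.5 mm below the nominal 96 mm, which is within calibration error. A sideways force of about 15 N stays on the fingertips during the final push. I put it down to friction; the fingertip position did not slip.

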